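# Hold the jog key pressed home in the letter folder

### The job

Take the orange jog key out of its stand, lower it into the round collar on top of the letter folder, turn it until its four splines mesh with the cross-shaped slot of the drive, and push it fully home against the spring so that the clutch lets go. Finish while still gripping the key and keeping it pressed down; leave the pen pot, the stapler and the green tumbler where they stand.

Things in the scene. Friction and masses are not known exactly. Their poses are not given: they have to be found in the camera images.
- jog_key: Loose jog key, 78 mm tall, about 0.12 kg, upright in its stand. Origin: tip of the stem; z up the stem. Cross of four steel splines z 0 to 22.5 mm: two blades along the key's x and y, each 25 mm tip to tip, 6 mm thick (lowest 2.5 mm only 21 x 4 mm, as lead-in); shaft of 16 mm diameter to z 36; black flange disc of 48 mm diameter z 36 to 42; handle above. Fits at every quarter turn.
- key_handle (a point): Middle of the key's orange flat handle, on the stem axis, 60 mm above the key's tip; axes as the key's. The handle is 40 mm long along x, 16 mm thick along y, 36 mm high (from the flange to the key's top). Grip it across the 16 mm, fingertips just above the flange.
- stand: Fixed green key stand, block 76 x 76 x 46 mm, origin at the centre of its underside on the desk, z up. Round hole of 29 mm diameter, 40 mm deep, open at the top; at the start the key's stem stands in it, the flange resting on the top face (key tip 10 mm above the desk), at any yaw.
- folder: Fixed letter folder, cream case 260 (x) x 360 (y) x 100 mm high, origin at the centre of its underside on the desk, front to its -x. On top: a green roller cover, 30 mm high, over the +y half, a sloping paper tray beyond it up to 200 mm above the desk, and a grey round collar at folder x -40, y -100 mm: outer diameter 56 mm, rim 140 mm above the desk.
- drive_mouth (a point): Centre of the cross-shaped slot in the yellow drive inside the grey collar, on the slot's upper face, 126 mm above the desk, 14 mm below the collar's rim; z up. Slot arms 9 mm wide along this point's x and y (not the folder's). The drive is stiff: slips only above 0.35 N m. Above it the collar guides: bore 28 mm wide for 5 mm, flaring to 48 mm at the rim. Key home: tip 18 mm below this point.
- clutch (a joint): Travel in m of the clutch's black spring plate, which lies in the slot 12 mm below the drive mouth: 0 = up, 0.006 = fully down (hard stop). The key's tip presses it: about 4 N to start it, 11 N fully down; it throws the key back up when the push ends.
- pen_pot: Bystander: loose round blue pen pot, 72 mm diameter, 85 mm high, pens up to 120 mm, origin at the centre of its underside.
- stapler: Bystander: loose red and black stapler 140 (x) x 36 x 46 mm, origin at the centre of its underside.
- tumbler: Bystander: loose green glass tumbler, 72 mm diameter, 100 mm high, origin at the centre of its underside.

How it is judged (in metres and radians):
On the way, in this order (a step that is already met when the one before it is completed fails the run):
1. the key is lifted clear of its stand, in the fingers (z of jog_key in the frame of stand above 0.05 m and contact force between the fingers and jog_key above 1 N), for 0.1 s.
2. the key is meshed and pressed home, held so for half a second (value of joint clutch above 0.004 m and horizontal distance between jog_key and drive_mouth below 0.004 m and z of jog_key in the frame of drive_mouth below -0.0145 m and angle between jog_key's own z axis and vertical below 0.12 rad and (angle between the x axis of jog_key and the x axis of drive_mouth, either way round below 0.25 rad or angle between the x axis of jog_key and the y axis of drive_mouth, either way round below 0.25 rad) and contact force between the fingers and jog_key above 2 N), for 0.5 s.
At the end, for the whole second after the job is handed in: The clutch plate is pressed at least 4 mm of its 6 mm, the key's tip is at least 14.5 mm below the drive mouth and within 4 mm of its axis, the key is upright within 0.12 rad, a pair of its splines lies along the slot within 0.25 rad, and the fingers still hold the key (contact over 2 N) (all of step 2); the arm keeps its last pose, push and grip.
It fails at once if the pen pot is shoved or tipped (distance of pen_pot from where it was at the start of the episode above 0.03 m or angle between pen_pot's own z axis and vertical above 0.5 rad).
It fails at once if the stapler is shoved or tipped (distance of stapler from where it was at the start of the episode above 0.03 m or angle between stapler's own z axis and vertical above 0.5 rad).
It fails at once if the green tumbler is shoved or tipped (distance of tumbler from where it was at the start of the episode above 0.03 m or angle between tumbler's own z axis and vertical above 0.5 rad).
It also fails if it takes over 38 s, if anything falls off the work surface, if the arm or the gripper's body presses on something with over 40 N, if the wrist force passes 120 N, or if a joint passes its speed limit or range.

### The arm

A 6-joint arm with a two-finger parallel gripper is mounted at the origin on the work surface. World frame = base frame: x ahead of the robot, y to its left, z up, the work surface at z = 0. Lengths are in m, angles in degrees, forces in N, time in s.
With the tool pointing down it reaches from about 0.4 to 0.925 m from the base axis. Payload 3.4 kg.
Tool frame: the origin (TCP) lies on the centre line of the jaws, within the pads' length; the fingertips stand 17 mm ahead of it and the grasp point (between the pads) lies 2 mm behind it (env.tip_reach is the distance from the TCP to the fingertips, in m); z points along the fingers, y is the line along which they close (so a half turn about z gives the same grasp; the last joint's range is limited). The gripper opens to 85 mm and grips with 20 to 120 N. Pads are 22 mm wide; open, the fingers measure 114 mm over their backs; the gripper's body (76 mm by 85 mm) begins 54 mm behind the grasp point. The pads swing forward as they close: fully open they stand 13 mm farther back than shut.
Start: joints at [-70.159, 17.578, 86.31, -0, 76.112, -4.211], TCP at [0.234, -0.525, 0.248] pointing down, gripper open.
Joint ranges: [-179.03, 179.03], [-60, 130.46], [8.19, 133.38], [-81.62, 261.62], [5.75, 156.47], [-153.77, 153.77]. Speed limits (degrees/s): [147.25, 147.25, 180, 180, 180, 180].

### API

Orientations are given as a 3x3 rotation matrix whose columns are the frame's x, y, z axes.
In Python, from bench import env, camrig, sensors gives the robot as it stands (env), with the cameras (camrig) and the readings (sensors).
- The arm moves only by the shell command python3 jog.py 'ROWS' [FORCE]. ROWS is 1 to 12 rows, parted by semicolons, with the numbers parted by spaces; each row has 7 numbers: dx, dy, dz in cm, then a rotation vector rx, ry, rz in degrees, then the finger opening in m; each row is the pose to reach, as a shift and turn from the pose commanded when the command began, along the tool's axes at that moment; what a row does not reach only later rows make up. A row lasts 1/12 s, in which the tool goes at most 0.0417 m and 7.16 degrees, less where a joint would pass 70% of its speed; a pose out of reach is approached as far as the arm can. The fingers move at their own pace and stop on an object; FORCE is the grip in N (left out, the last holds). Time passes only in rows, so rows that do not move let the fingers close. It prints the time, the measured TCP pose, the force, the opening and the grip force at its end. Input that does not fit is refused with a message, and nothing moves.
- sensors.sense(): the state, without advancing time (a new reading comes with each control period).
- camrig.snapshot(name): name is "scene" or "top" or "wrist"; returns the picture (420x560x3 uint8, blue, green, red); there is no depth.
- camrig.camera_model(name): a dict with "intrinsics" (3x3 intrinsics, pixels), "D" ([k1, k2, p1, p2, k3] as OpenCV has them; the pictures are not rectified), "origin" and "orientation" of the camera in the world; the wrist camera has in their place "mount" (4x4, takes a point from camera to tool coordinates, whose origin is the TCP and whose axes are the flange's). Camera axes: x right, y down, z forward; pixel columns grow to the right and rows downward; lengths in m; the calibration is good to about 2 mm. A picture is of the moment at which its call begins: read the wrist's pose just before it. camera_model takes no time and is no camera call.
- env.job_done(): hands the job in; it is judged then, once.
The state is a dict: "time_s": time; "joints": joint angles; "qd": joint speeds; "tau": joint torques, N m; "eef_pos": TCP position; "tcp_rot": TCP orientation; "contact_force": force on the tool from outside, world axes, zero at the start; "ft_torque": the same for the moment, N m; "width": finger opening in m; "grasp_force": force on a finger pad.
Only numpy, scipy, OpenCV 4.12 (cv2) and the standard library are available. Lean on these libraries where they do the work, as an engineer would, in place of code of your own. Each camera call takes 0.05 s, during which the arm holds its last target. There are 200 camera calls.

## Working session

There is one attempt and no reset: what is moved stays moved. The work goes in short steps, Python scripts to look and compute and a shell command to move; the robot and the scene stay as the last step left them, time stands still between calls to the robot, and variables do not carry over. Pictures are saved under pics/ and viewed, at most 10 in all, crops included, and the job is handed in when it is done.

```bash
ls; mkdir -p pics; python3 - <<'E'
from bench import env, camrig, sensors
import cv2,numpy as np
s=sensors.sense();print(s['time_s'],s['eef_pos'],s['tcp_rot'],s['width'],env.tip_reach)
for n in ('scene','top','wrist'):
    cv2.imwrite(f'pics/{n}0.png',camrig.snapshot(n)); print(n,camrig.camera_model(n))
E
```

```text
bench.py
jog.py
pics
0.0 [ 0.23410199 -0.52446788  0.24738442] [[ 9.13165946e-01  4.07587425e-01 -6.67993614e-04]
 [ 4.07587941e-01 -9.13164010e-01  1.88729923e-03]
 [ 1.59251708e-04 -1.99568353e-03 -9.99997996e-01]] 0.08554039398452623 0.017
scene {'intrinsics': array([[457.15595105,   0.        , 283.41149439],
       [  0.        , 457.15595105, 210.08870504],
       [  0.        ,   0.        ,   1.        ]]), 'D': array([-0.01824136,  0.        ,  0.        ,  0.        ,  0.        ]), 'origin': array([ 1.28868921, -0.07863176,  1.08552322]), 'orientation': array([[ 0.12164159,  0.7795105 , -0.61446457],
       [ 0.99256213, -0.09856814,  0.07144747],
       [-0.00487258, -0.61858525, -0.78570259]])}
top {'intrinsics': array([[424.91251814,   0.        , 274.23606109],
       [  0.        , 424.91251814, 207.7310819 ],
       [  0.        ,   0.        ,   1.        ]]), 'D': array([-0.05775619,  0.        ,  0.        ,  0.        ,  0.        ]), 'origin': array([0.35842535, 0.00690044, 1.07223958]), 'orientation': array([[-0.02847747, -0.98296874,  0.18155302],
       [-0.99948069,  0.03074054,  0.00966279],
       [-0.01507926, -0.18118356, -0.98333368]])}
wrist {'intrinsics': array([[345.52128674,   0.        , 282.90080937],
       [  0.        , 345.52128674, 203.05462947],
       [  0.        ,   0.        ,   1.        ]]), 'D': array([0.0207081, 0.       , 0.       , 0.       , 0.       ]), 'mount': array([[-3.66352847e-04, -9.46560723e-01, -3.22525445e-01,
         8.40730185e-02],
       [ 9.99999933e-01, -3.52528675e-04, -1.01272706e-04,
         3.87790618e-04],
       [-1.78387026e-05, -3.22525461e-01,  9.46560789e-01,
        -1.24416962e-01],
       [ 0.00000000e+00,  0.00000000e+00,  0.00000000e+00,
         1.00000000e+00]])}
```

View pics/top0.png

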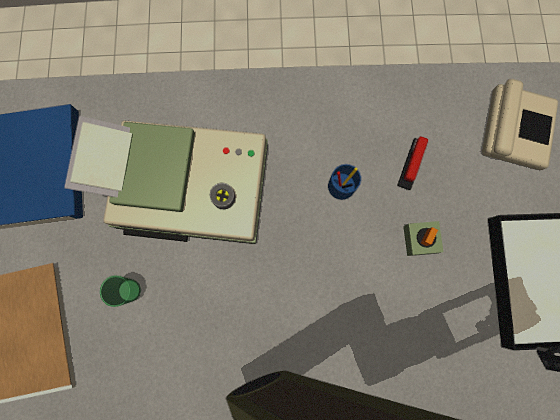

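View pics/scene0.png

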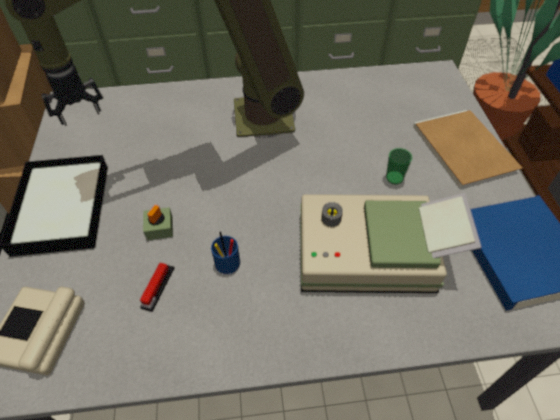

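The top view shows the key and stand at about (428,237), the collar at (222,196), the pen pot at (345,182), the stapler at (413,162) and the tumbler at (120,290). I'll measure the key and collar from enlarged crops.

```bash
cat > h.py <<'E'
import cv2,numpy as np
from bench import env, camrig, sensors
def cam(n,s=None):
    c=camrig.camera_model(n)
    if n=='wrist':
        m=c['mount'];s=s or sensors.sense();R=s['tcp_rot']
        return c,R@m[:3,:3],s['eef_pos']+R@m[:3,3]
    return c,c['orientation'],c['origin']
def ray(n,px,s=None):
    c,R,o=cam(n,s);u=cv2.undistortPoints(np.array([[px]],float),c['intrinsics'],c['D'])[0,0]
    d=R@np.array([*u,1]);return o,d/np.linalg.norm(d)
def atz(n,px,z,s=None):
    o,d=ray(n,px,s);return o+d*(z-o[2])/d[2]
def proj(n,P,s=None):
    c,R,o=cam(n,s);q=(np.atleast_2d(P)-o)@R
    return cv2.projectPoints(q,np.zeros(3),np.zeros(3),c['intrinsics'],c['D'])[0][:,0]
def crop(im,x,y,w,h,k):return cv2.resize(im[y:y+h,x:x+w],None,fx=k,fy=k,interpolation=cv2.INTER_CUBIC)
E
python3 - <<'E'
from h import *
t=cv2.imread('pics/top0.png');s=cv2.imread('pics/scene0.png')
a=np.hstack([crop(t,400,210,50,36,8),crop(t,197,178,50,36,8)])
b=np.hstack([crop(s,134,198,50,36,8),crop(s,307,196,50,36,8)])
cv2.imwrite('pics/c1.png',np.vstack([a,b]))
print(atz('top',(428,237),.07),atz('top',(222,196),.126),atz('scene',(156,215),.07),atz('scene',(332,212),.126))
E
```

```text
[ 0.4614226  -0.34618038  0.07      ] [0.564075   0.13461611 0.126     ] [ 0.46698776 -0.34392533  0.07      ] [0.56093552 0.13612873 0.126     ]
```

View pics/c1.png

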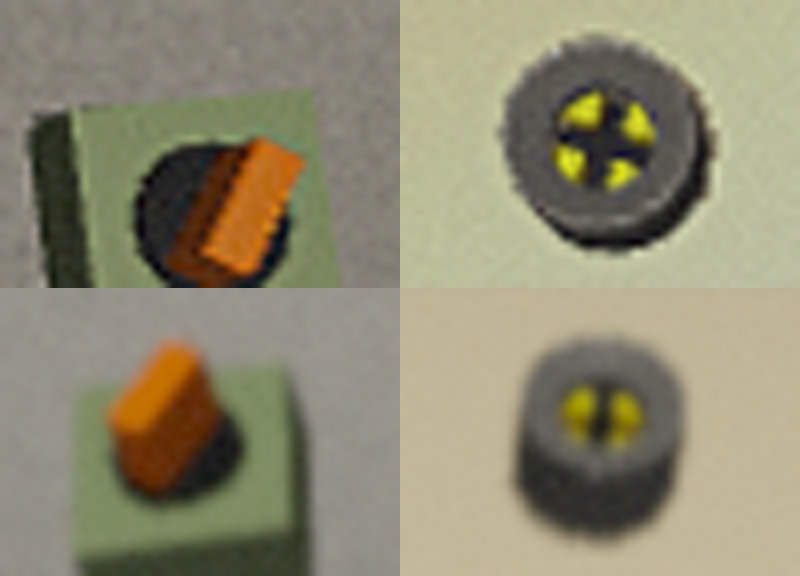

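```bash
python3 - <<'E'
from h import *
f=lambda x,y,ox,oy,z:atz('top',(ox+(x+.5)/8-.5,oy+(y+.5)/8-.5),z)
K=[f(*p,400,210,.088) for p in [(262,138),(304,160),(246,276),(204,252)]]
c=np.mean(K,0);a=K[1]-K[2]+K[0]-K[3];print('key',c,np.linalg.norm(a)/2,np.degrees(np.arctan2(a[1],a[0])))
c2=[f(*p,197-50,178,.126) for p in [(583,110),(640,122),(622,175),(570,165)]]
m=np.mean(c2,0);print('drive',m)
for p in c2: print(np.degrees(np.arctan2(*(p-m)[1::-1])))
g=lambda x,y,ox,oy,z:atz('scene',(ox+(x+.5)/8-.5,oy+(y+.5)/8-.5),z)
print('key2',g(164,395-288,134,198,.088),'drv2',g(603,415-288,307-50,196,.126),g(604,400-288,307-50,196,.140))
print('rim',f(602,130,147,178,.14))
s=sensors.sense();print(s['tcp_rot'].T@(c-s['eef_pos']),np.degrees(np.arctan2(*s['tcp_rot'][1::-1,0])))
for n,p in [('pot',(345,182)),('stapler',(413,162))]:print(n,atz('top',p,.06))
E
```

```text
key [ 0.46316676 -0.34803129  0.088     ] 0.038767093359695026 -31.437273989849768
drive [0.56539833 0.13453893 0.126     ]
30.956754533699097
-60.9574863837417
-151.4826563534189
122.26218840495137
key2 [ 0.46640722 -0.34530704  0.088     ] drv2 [0.55904351 0.13631873 0.126     ] [0.5635588  0.13467998 0.14      ]
rim [0.56608082 0.13312114 0.14      ]
[ 0.28106256 -0.06762092  0.15972901] 24.05448509455846
pot [ 0.60392687 -0.15815177  0.06      ]
stapler [ 0.64968334 -0.32994845  0.06      ]
```

The rows are not in the units I measure in: shifts go in cm. I convert before sending: 0.047 m is 4.7, 0.283 m is 28.3.

```bash
T="" ; python3 jog.py '7 -1.7 1 0 0 14 0.085;14 -3.4 2 0 0 28 0.085;21 -5.1 3 0 0 42 0.085;28.3 -6.8 4.7 0 0 55.4 0.085;28.3 -6.8 4.7 0 0 55.4 0.085;28.3 -6.8 4.7 0 0 55.4 0.085;28.3 -6.8 4.7 0 0 55.4 0.085;28.3 -6.8 4.7 0 0 55.4 0.085;28.3 -6.8 4.7 0 0 55.4 0.085;28.3 -6.8 4.7 0 0 55.4 0.085;28.3 -6.8 4.7 0 0 55.4 0.085' 40
python3 - <<'E'
from h import *
s=sensors.sense();im=camrig.snapshot('wrist');cv2.imwrite('pics/w1.png',im)
print(s['tcp_rot'],s['eef_pos'],proj('wrist',[.465,-.3468,.088],s))
E
```

```text
time_s: 1.07
eef_pos: [0.465, -0.3473, 0.2009]
tcp_rot: [[0.855, -0.518, -0.001], [-0.518, -0.855, 0.0], [-0.001, 0.0, -1.0]]
contact_force: [0.0, -0.3, 0.3]
width: 0.0851
grasp_force: 0.0
[[ 8.55180310e-01 -5.18329796e-01 -9.27027910e-04]
 [-5.18329760e-01 -8.55180783e-01  2.97908915e-04]
 [-9.47191521e-04  2.25740315e-04 -9.99999526e-01]] [ 0.46500351 -0.34730153  0.20093437] [[283.07468244 207.29132108]]
```

View pics/w1.png

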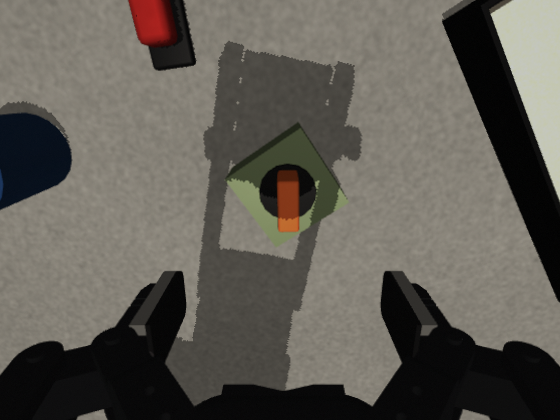

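```bash
python3 - <<'E'
from h import *
from scipy.optimize import minimize
s=sensors.sense();im=cv2.imread('pics/w1.png').astype(int)
b,g,r=im[...,0],im[...,1],im[...,2]
M=((r>1.8*b+25)&(r>1.35*g)&(r>50)).astype(np.uint8);M[:150]=0;M[260:]=0;M[:,:250]=0;M[:,330:]=0
print('mask',M.sum(),cv2.boundingRect(M),cv2.minAreaRect(np.argwhere(M)[:,::-1].astype(np.float32)))
B=np.array([(x,y,z) for x in(-.02,.02) for y in(-.008,.008) for z in(.052,.088)])
def sil(p):
    c,q=np.cos(p[2]),np.sin(p[2]);W=B@np.array([[c,q,0],[-q,c,0],[0,0,1]])+[p[0],p[1],0]
    u=proj('wrist',W,s);h=cv2.convexHull(u.astype(np.float32))
    m=np.zeros((420,560),np.uint8);cv2.fillConvexPoly(m,np.round(h*64).astype(np.int32),1,shift=6);return m
f=lambda p:(sil(p)!=M).sum()
best=min(((f((x,y,np.radians(a))),x,y,a) for x in np.arange(.459,.472,.001) for y in np.arange(-.353,-.341,.001) for a in np.arange(-36,-25,1)))
print(best)
E
```

```text
mask 1294 (277, 171, 22, 61) ((287.5, 201.0), (60.0, 21.0), 90.0)
(np.int64(164), np.float64(0.462), np.float64(-0.35), np.int64(-30))
```

To row units: 0.128 m is 12.8, 0.0025 m is 0.25.

```bash
python3 jog.py '-0.1 0.25 3.5 0 0 0 0.085;-0.1 0.25 7 0 0 0 0.085;-0.1 0.25 10.5 0 0 0 0.085;-0.1 0.25 12.8 0 0 0 0.085;-0.1 0.25 12.8 0 0 0 0.03;-0.1 0.25 12.8 0 0 0 0;-0.1 0.25 12.8 0 0 0 0;-0.1 0.25 12.8 0 0 0 0;-0.1 0.25 12.8 0 0 0 0;-0.1 0.25 12.8 0 0 0 0' 80
```

```text
time_s: 1.95
eef_pos: [0.464, -0.3503, 0.0755]
tcp_rot: [[0.854, -0.52, 0.003], [-0.52, -0.854, -0.003], [0.004, 0.001, -1.0]]
contact_force: [-0.3, 0.0, -0.2]
width: 0.0147
grasp_force: 77.9
```

To row units: -0.16 m is -16, -0.15 m is -15.

```bash
python3 jog.py '0 0 -2 0 0 0 0;0 0 -5 0 0 0 0;0 0 -8.5 0 0 0 0;0 0 -12 0 0 0 0;0 0 -15 0 0 0 0;0 0 -16 0 0 0 0;0 0 -16 0 0 0 0;0 0 -16 0 0 0 0'
python3 - <<'E'
from h import *
s=sensors.sense();im=camrig.snapshot('wrist');cv2.imwrite('pics/w2.png',im);sc=camrig.snapshot('scene');cv2.imwrite('pics/s2.png',sc)
p=s['eef_pos'];print(p,s['tcp_rot']);R=s['tcp_rot']
P=np.array([p+R@[0,0,d] for d in(-.02,.0655)])
print(proj('wrist',P,s),proj('scene',P,s))
c=proj('scene',P,s).mean(0).astype(int)
a=cv2.resize(crop(sc,c[0]-35,c[1]-26,70,52,8),(560,420));cv2.imwrite('pics/c2.png',np.vstack([cv2.resize(im[120:],None,fx=1,fy=1),a])[:600])
cv2.imwrite('pics/c2.png',np.hstack([im[130:,120:440],a[:290]]))
E
```

```text
time_s: 2.62
eef_pos: [0.4627, -0.349, 0.2334]
tcp_rot: [[0.854, -0.52, 0.0], [-0.52, -0.854, -0.0], [0.001, 0.0, -1.0]]
contact_force: [0.4, 0.2, -2.1]
width: 0.0149
grasp_force: 78.7
[ 0.46267314 -0.34895329  0.23336138] [[ 8.54151005e-01 -5.20024821e-01  4.95535308e-04]
 [-5.20024652e-01 -8.54151142e-01 -4.33867497e-04]
 [ 6.48883917e-04  1.12897783e-04 -9.99999783e-01]]
[[284.22146668 329.1985371 ]
 [283.80904961 233.55239029]] [[137.71071915 169.14659735]
 [145.90258775 191.38278381]]
```

View pics/w2.png

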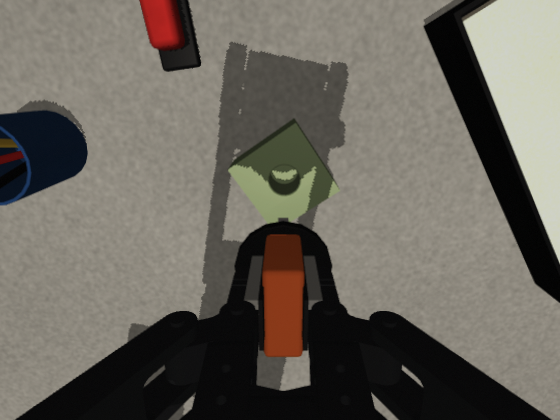

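The key is held upright in the jaws. Its handle top face spans rows 272–355, its lower end edge is at row 236, and the stem pokes out at (283,221). Next I'll work out the in-hand offset.

```bash
python3 - <<'E'
from h import *
s=sensors.sense();R,p=s['tcp_rot'],s['eef_pos']
T=lambda px,z:R.T@(atz('wrist',px,p[2]-z,s)-p)
for px,z in [((283,272),-.0125),((283,355.5),-.0125),((283,235),.0235),((284,221),.03),((237,266),.0265),((330,266),.0265)]: print(px,T(px,z).round(4))
# hole of stand
print(atz('wrist',(284,181),.046,s))
fl=np.array([[.024*np.cos(a),.024*np.sin(a),.0295] for a in np.linspace(0,2*np.pi,36)])
for dx in(-.002,0,.002):
  u=proj('wrist',p+(fl+[dx,0,0])@R.T,s);print(dx,u.min(0),u.max(0), proj('wrist',p+R@[.02+dx,0,.0235],s),proj('wrist',p+R@[.02+dx,0,-.0125],s),proj('wrist',p+R@[-.02+dx,0,-.0125],s),proj('wrist',p+R@[dx+.0125,0,.0655],s))
E
```

```text
(283, 272) [ 0.0192 -0.0004 -0.0126]
(283, 355.5) [-0.0188 -0.0005 -0.0124]
(283, 235) [ 0.0179 -0.0005  0.0234]
(284, 221) [0.0223 0.     0.0299]
(237, 266) [-0.0001 -0.0231  0.0265]
(330, 266) [-0.0001  0.0226  0.0265]
[ 0.46095481 -0.34801818  0.046     ]
-0.002 [236.22405235 221.94798413] [331.6521967 306.986392 ] [[283.98462497 234.72288264]] [[284.20304042 274.81764859]] [[284.12321162 362.15157584]] [[283.8175703  217.18345098]]
0 [236.05206156 218.05929665] [331.82890796 303.7171789 ] [[283.9873699 230.778137 ]] [[284.20754186 270.00588609]] [[284.12679542 358.14703541]] [[283.81923522 214.00412359]]
0.002 [235.87860369 214.14030341] [332.00713052 300.42561208] [[283.9901427  226.80201101]] [[284.212099  265.1464182]] [[284.13041762 354.10780386]] [[283.82091399 210.80460606]]
```

To row units: -0.02 m is -2, -0.448 m is -44.8.

```bash
python3 jog.py '-1.8 -3.7 -2 0 0 -2 0;-3.7 -7.5 -2 0 0 -4 0;-5.5 -11.2 -2 0 0 -6 0;-7.4 -14.9 -2 0 0 -8 0;-9.2 -18.6 -2 0 0 -10 0;-11.1 -22.4 -2 0 0 -12 0;-13 -26.1 -2 0 0 -14 0;-14.8 -29.8 -2 0 0 -15 0;-16.6 -33.6 -2 0 0 -16.8 0;-18.5 -37.3 -2 0 0 -16.8 0;-20.3 -41 -2 0 0 -16.8 0;-22.2 -44.8 -2 0 0 -16.8 0' 100
python3 jog.py '0 0 0 0 0 0 0;0 0 0 0 0 0 0;0 0 0 0 0 0 0;0 0 0 0 0 0 0'
python3 - <<'E'
from h import *
s=sensors.sense();im=camrig.snapshot('wrist');cv2.imwrite('pics/w3.png',im)
print(s['tcp_rot'][:,0],s['eef_pos'])
c=proj('wrist',[.564,.1345,.126],s)[0].astype(int);print(c)
cv2.imwrite('pics/c3.png',crop(im,c[0]-70,c[1]-52,140,105,5))
E
```

```text
time_s: 3.72
eef_pos: [0.5045, 0.1464, 0.2508]
tcp_rot: [[0.968, -0.251, -0.005], [-0.251, -0.968, -0.001], [-0.004, 0.002, -1.0]]
contact_force: [0.6, 0.1, -1.6]
width: 0.0144
grasp_force: 100.8
time_s: 4.05
eef_pos: [0.5052, 0.1434, 0.2519]
tcp_rot: [[0.968, -0.252, -0.003], [-0.252, -0.968, -0.001], [-0.003, 0.002, -1.0]]
contact_force: [-0.1, -0.1, -0.4]
width: 0.0146
grasp_force: 100.7
[ 0.96771038 -0.25205153 -0.00257685] [0.50518967 0.14341077 0.25191397]
[274 121]
```

View pics/c3.png

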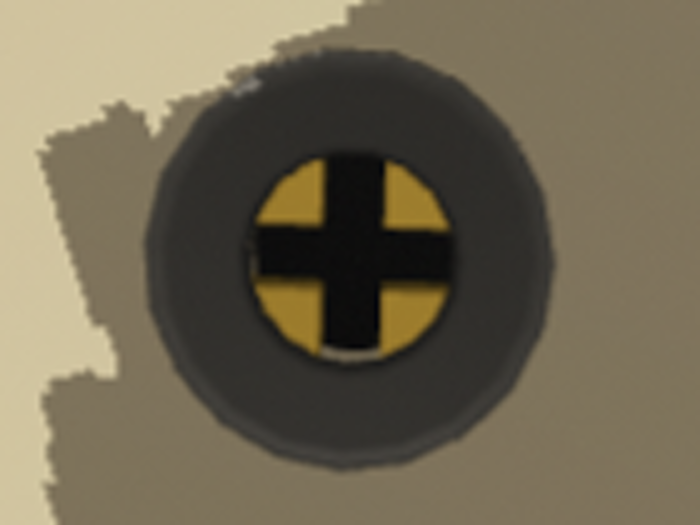

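The collar is fully in view. The slot centre is at about crop (353,255), and the arms are turned only a degree or two from the tool axes.

```bash
python3 - <<'E'
from h import *
s=sensors.sense();R,p=s['tcp_rot'],s['eef_pos'];x0,y0=274-70,121-52
W=lambda x,y,z=.126:atz('wrist',(x0+(x+.5)/5-.5,y0+(y+.5)/5-.5),z,s)
yaw=lambda v:np.degrees(np.arctan2(v[1],v[0]))
pts={k:W(*k) for k in [(325,165),(321,345),(385,165),(380,345),(262,226),(448,232),(262,280),(448,285)]}
v=list(pts.values())
print('tool yaw',yaw(R[:,0]),'arms',yaw(v[0]-v[1]),yaw(v[2]-v[3]),yaw(v[5]-v[4]),yaw(v[7]-v[6]))
print('widths',np.linalg.norm(v[0]-v[2]),np.linalg.norm(v[4]-v[6]))
a=(v[0]+v[1]+v[2]+v[3])/4;b=(v[4]+v[5]+v[6]+v[7])/4
ta,tb=R.T@(a-p),R.T@(b-p);print('slot tool y from vert',ta,'x from horiz',tb)
c=p+R@np.array([tb[0],ta[1],ta[2]]);print('drive',c)
print('rim',W(349,259,.14),'diam',np.linalg.norm(W(147,259,.14)-W(553,259,.14)), np.linalg.norm(W(349,50,.14)-W(349,467,.14)))
E
```

```text
tool yaw -14.646472219098992 arms -16.788235515549523 -16.456027651830617 -106.44835941703738 -106.16847125726666
widths 0.008344382917273267 0.007435824164334643
slot tool y from vert [ 0.06085777 -0.00649407  0.12619527] x from horiz [ 0.06094569 -0.0061617   0.12619558]
drive [0.56579417 0.13391727 0.12599984]
rim [0.56672695 0.13384347 0.14      ] diam 0.05424212960607034 0.05438764182992784
```

To row units: 0.062 m is 6.2, 0.05 m is 5.

```bash
python3 jog.py '3 -0.3 0 0 0 1.7 0;6.2 -0.6 0 0 0 1.7 0;6.2 -0.6 0 0 0 1.7 0;6.2 -0.6 2 0 0 1.7 0;6.2 -0.6 3.6 0 0 1.7 0;6.2 -0.6 4.4 0 0 1.7 0;6.2 -0.6 5 0 0 1.7 0;6.2 -0.6 5.3 0 0 1.7 0;6.2 -0.6 5.3 0 0 1.7 0;6.2 -0.6 5.3 0 0 1.7 0;6.2 -0.6 5.3 0 0 1.7 0'
```

```text
time_s: 5.02
eef_pos: [0.5681, 0.1349, 0.2013]
tcp_rot: [[0.96, -0.28, 0.002], [-0.28, -0.96, 0.0], [0.002, -0.001, -1.0]]
contact_force: [-1.2, 0.8, -1.3]
width: 0.0149
grasp_force: 100.8
```

To row units: 0.006 m is 0.6, 0.008 m is 0.8.

```bash
python3 jog.py '0 0 0 0 0 0 0;0 0 0.3 0 0 0 0;0 0 0.6 0 0 0 0;0 0 0.8 0 0 0 0;0 0 0.8 0 0 0 0;0 0 0.8 0 0 0 0'
```

```text
time_s: 5.52
eef_pos: [0.5673, 0.1349, 0.192]
tcp_rot: [[0.96, -0.28, -0.001], [-0.28, -0.96, -0.0], [-0.001, 0.0, -1.0]]
contact_force: [0.2, -0.3, -1.0]
width: 0.0143
grasp_force: 100.8
```

To row units: 0.007 m is 0.7, 0.006 m is 0.6.

```bash
python3 jog.py '0 0 0.2 0 0 0 0;0 0 0.4 0 0 0 0;0 0 0.6 0 0 0 0;0 0 0.7 0 0 0 0;0 0 0.7 0 0 0 0;0 0 0.7 0 0 0 0'
```

```text
time_s: 6.02
eef_pos: [0.5674, 0.1348, 0.1851]
tcp_rot: [[0.96, -0.28, -0.0], [-0.28, -0.96, -0.0], [-0.0, 0.0, -1.0]]
contact_force: [0.1, -0.3, -0.8]
width: 0.0142
grasp_force: 100.8
```

```bash
python3 jog.py '0 0 0.2 0 0 0 0;0 0 0.4 0 0 0 0;0 0 0.6 0 0 0 0;0 0 0.8 0 0 0 0;0 0 1 0 0 0 0;0 0 1.2 0 0 0 0;0 0 1.2 0 0 0 0;0 0 1.2 0 0 0 0'
```

```text
time_s: 6.68
eef_pos: [0.5677, 0.1348, 0.1744]
tcp_rot: [[0.96, -0.28, 0.001], [-0.28, -0.96, -0.0], [0.001, -0.0, -1.0]]
contact_force: [-1.8, -1.3, 7.6]
width: 0.0145
grasp_force: 102.1
```

To row units: 0.003 m is 0.3, 0.002 m is 0.2.

```bash
python3 jog.py '0 0 0.1 0 0 0 0;0 0 0.2 0 0 0 0;0 0 0.3 0 0 0 0;0 0 0.3 0 0 0 0;0 0 0.3 0 0 0 0;0 0 0.3 0 0 0 0;0 0 0.3 0 0 0 0' 120
```

```text
time_s: 7.27
eef_pos: [0.5678, 0.1348, 0.1733]
tcp_rot: [[0.96, -0.28, 0.002], [-0.28, -0.96, 0.0], [0.002, -0.001, -1.0]]
contact_force: [-5.1, -2.4, 18.0]
width: 0.014
grasp_force: 120.0
```

To row units: 0.001 m is 0.1.

```bash
python3 jog.py '0 0 0.1 0 0 0 0;0 0 0.1 0 0 0 0;0 0 0.1 0 0 0 0;0 0 0.1 0 0 0 0;0 0 0.1 0 0 0 0;0 0 0.1 0 0 0 0;0 0 0.1 0 0 0 0;0 0 0.1 0 0 0 0;0 0 0.1 0 0 0 0;0 0 0.1 0 0 0 0'
python3 - <<'E'
from h import *
sc=camrig.snapshot('scene');w=camrig.snapshot('wrist');c=proj('scene',[.566,.134,.15])[0].astype(int)
cv2.imwrite('pics/c4.png',np.hstack([cv2.resize(crop(sc,c[0]-40,c[1]-40,80,80,5),(400,400)),w[20:420,80:480]]))
E
```

```text
time_s: 8.1
eef_pos: [0.5678, 0.1348, 0.1732]
tcp_rot: [[0.96, -0.28, 0.003], [-0.28, -0.96, 0.0], [0.003, -0.001, -1.0]]
contact_force: [-7.0, -1.9, 21.4]
width: 0.0143
grasp_force: 120.7
```

View pics/c4.png

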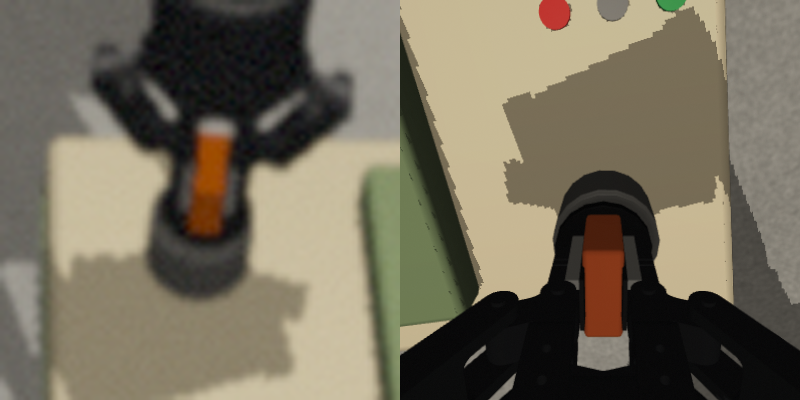

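The flange sits just over the collar. The handle is at the same rows in the wrist view as before (about 234, 270 and 356), so it hasn't slipped. The TCP is at the home height and the push is 21 N against the hard stop.

```bash
python3 -c "from bench import env, camrig, sensors;print(env.job_done())"
```

```text
the job is handed in; nothing more can be done
None
```

I handed the job in at about 8 s with the key still gripped and pressed down with about 21 N; hand-in returned no verdict. The tool height and push match the key fully home against the hard stop, and the moves kept clear of the pen pot, stapler and tumbler.

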